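# Open the push-and-turn sanitiser canister

## Task

Open the lower of the two white sanitiser canisters: push its winged cap down against the spring and, keeping it pushed down, turn it anticlockwise (seen from above) until it is free. Then lift the cap off and set it down gently, standing upright with the wing on top, on the free floor of the shallow metal tray, without dropping it. Leave the taller canister's cap as it is.

Things in the scene. Friction and masses are not known exactly. Their poses are not given: they have to be found in the camera images.
- low_cap: Grey cap of the lower canister, 70 g. Ribbed skirt 68 mm across, flat top 38 mm up; on it an upright wing 50 mm long, 16 thick, 30 high (top at 68), to be gripped from above across its thickness. Origin: centre of skirt's lower rim, at first 81 mm above the table; x along the wing, z up. Stands on its rim. A 38 x 8 mm key inside, along the wing: once open, lift 40 mm straight up to clear the neck.
- low_canister: White, 104 mm across, rim 96 mm up, fixed, left or right. Origin: underside centre, on the cap axis. x (two ribs): wing's line when open; locked it is 70 deg (+-3) clockwise of that. Spring: 4 N to start the cap down, 9 N at 10 mm, 11 N at 14 mm (end). Pushed under 8 mm it catches after 8 deg; at 10 to 13 mm turn it 70 deg anticlockwise (57 to 78 will do, stop near 79) to open.
- tall_cap: The same kind of cap on the taller canister, which is alike but 60 mm taller. Origin: centre of its skirt's lower rim, 141 mm above the table; wing top at 209 mm. To be left shut: do not push, turn or lift it.
- tray: Shallow sheet-metal tray fixed on the table between the canisters, 260 mm along its x, 170 mm along its y, rim 16 mm high, walls and floor 3 mm thick. Origin: centre of its underside, z up. A small steel dosing cup (48 mm across, 45 mm high) stands in it near the middle of the +x end, 85 mm from the centre; the half towards -x is free.
Things that resemble listed ones, but are neither listed nor needed, are in the scene too. Leave any yellow look-alike of the low_canister alone.

How it is judged (in metres and radians):
On the way:
1. the low cap is turned at least 20 degrees towards open while pushed down at least 6 mm (z of low_cap in the frame of low_canister between 0.056 and 0.075 m and horizontal distance between low_cap and low_canister below 0.01 m and angle between the x axis of low_cap and the x axis of low_canister, either way round below 0.87 rad), for 0.1 s.
At the end, for the whole second after the job is handed in: The low canister's cap stands upright (wing on top, within 10 degrees) and at rest on the tray's floor, wholly inside its rim (centre within 100 mm of the tray's centre along x and 55 mm along y), released; the tall canister's cap has not moved by more than 5 mm (x of low_cap in the frame of tray between -0.1 and 0.1 m and y of low_cap in the frame of tray between -0.055 and 0.055 m and z of low_cap in the frame of tray between 0 and 0.008 m and angle between low_cap's own z axis and vertical below 0.17 rad and linear speed of low_cap below 0.02 m/s and distance of tall_cap from where it was at the start of the episode below 0.005 m); the robot touches nothing.
It fails at once if the low cap is forced round past its play without being pushed down (horizontal distance between low_cap and low_canister below 0.015 m and z of low_cap in the frame of low_canister between 0.078 and 0.091 m and angle between the x axis of low_cap and the x axis of low_canister, either way round between 0.6 and 0.92 rad).
It fails at once if the tall canister's cap is pushed, lifted or shifted by more than 5 mm (distance of tall_cap from where it was at the start of the episode above 0.005 m).
It fails at once if the low cap is dropped into the tray (let go and falling faster than 0.6 m/s, about 20 mm of free fall) (x of low_cap in the frame of tray between -0.1 and 0.1 m and y of low_cap in the frame of tray between -0.055 and 0.055 m and z of low_cap in the frame of tray below 0.05 m and linear speed of low_cap above 0.6 m/s and contact force between low_cap and the fingers below 0.2 N).
It also fails if it takes over 48 s, if anything falls off the work surface, if the arm or the gripper's body presses on something with over 40 N, if the wrist force passes 120 N, or if a joint passes its speed limit or range.

## Robot

A 6-joint arm with a two-finger parallel gripper is mounted at the origin on the work surface. World frame = base frame: x ahead of the robot, y to its left, z up, the work surface at z = 0. Lengths are in mm, angles in degrees, forces in N, time in s.
With the tool pointing down it reaches from about 300 to 850 mm from the base axis. Payload 4.2 kg.
Tool frame: the origin (TCP) lies at the very end of the fingers, on their centre line; the grasp point (between the pads) lies env.grip_point_offset behind it (env.grip_point_offset is the distance from the TCP to the grasp point, in mm); z points along the fingers, y is the direction in which the jaws open and shut (so a half turn about z gives the same grasp; the last joint's range is limited). The gripper opens to 91 mm and grips with 3 to 60 N. Pads are 32 mm wide; open, the fingers measure 118 mm over their backs; the gripper's body (76 mm by 178 mm) begins 60 mm behind the grasp point.
Start: joints at [69.099, 18.312, 89.639, -0, 72.044, -1.146], TCP at [194.358, 541.173, 213.976] pointing down, gripper open.
Joint ranges: [-177.97, 177.97], [-48.28, 115.42], [12.27, 149.76], [-77.06, 257.06], [2.81, 150.46], [-146.56, 146.56]. Speed limits (degrees/s): [147.25, 147.25, 180, 180, 180, 180].

## Interface

Orientations are given as [roll, pitch, yaw] about the fixed x, y, z axes, in that order (R = Rz(yaw) Ry(pitch) Rx(roll)).
In Python, from workcell import env, grab_frame, camera_params gives the robot as it stands. The module is installed in compiled form; this text tells all that it offers.
- The arm moves only by the shell command python3 -m creep 'ROWS' [OPENING] [FORCE]. ROWS is a JSON object of lists of equal length, an entry for each row: "offset": the shift along the tool's x, y, z in m, a list of three; "rotation": the turn, a rotation vector about the tool's x, y, z in degrees, a list of three. A call has 1 to 5 rows; each row shifts and turns the commanded pose from where the row before left it, along the tool's axes as they then stand; what a row does not reach is not made up. A row lasts 1/8 s, in which the tool goes at most 62.5 mm and 10.7 degrees, less where a joint would pass 70% of its speed; a pose out of reach is approached as far as the arm can. A call is refused whole if a number of a shift passes 0.0625 or a number of a turn 10.7, either way. A call with a gripper value outside its range is refused whole. OPENING is the closure, from 0 (fully open) to 1 (shut), set as the call begins (- or left out, the last holds). The fingers move at their own pace and stop on an object; FORCE is the grip in N (left out, the last holds). Time passes only in rows, so rows that do not move let the fingers close. It gives the time, the measured TCP pose, the force and the opening at its end, in the units of the state.
- env.state(): the state, without advancing time (a new reading comes with each control period).
- grab_frame(name): name is "scene" or "top" or "wrist"; returns the picture (384x512x3 uint8, red, green, blue); there is no depth.
- camera_params(name): a dict with "mtx" (3x3 intrinsics, pixels), "R" (3x3) and "t" (3): a world point X has camera coordinates R X + t. Camera axes: x right, y down, z forward; pixel columns grow to the right and rows downward; lengths in mm; the calibration is good to about 2 mm. The wrist camera is an equidistant fisheye: a pixel r from the principal point sees the ray r / f radians off the axis. A picture is of the moment at which its call begins: read the wrist's pose just before it. camera_params takes no time and is no camera call; for the wrist camera it gives the pose at the moment of the call.
- env.job_done(): hands the job in, once; it reports no verdict.
The state is a dict: "time_s": time; "qpos": joint angles; "qvel": joint speeds; "effort": joint torques, N m; "ee_pos": TCP position; "ee_rot": TCP orientation; "force": force on the tool from outside, world axes, zero at the start; "torque": the same for the moment, N m; "gripper_width": finger opening in mm.
Only numpy, scipy, OpenCV 4.12 (cv2) and the standard library are available. Lean on these libraries where they do the work, as an engineer would, in place of code of your own. Each camera call takes 0.05 s, during which the arm holds its last target.

## Working session

There is one attempt and no reset: what is moved stays moved. The work goes in short steps, Python scripts to look and compute and a shell command to move; the robot and the scene stay as the last step left them, time stands still between calls to the robot, and variables do not carry over. Pictures are saved under pics/ and viewed, and the job is handed in when it is done.

```bash
mkdir -p pics; python3 - <<'E'
from workcell import env, grab_frame, camera_params
import cv2,json
print(env.state(), env.grip_point_offset)
for n in ["scene","top","wrist"]:
    p=camera_params(n); print(n,p)
    im=grab_frame(n); cv2.imwrite(f"pics/{n}0.png",im[:,:,::-1])
E
```

```text
{'time_s': 0.0, 'qpos': array([ 6.90991809e+01,  1.83513273e+01,  8.97066892e+01, -1.36364164e-04,
        7.20433190e+01, -1.14573311e+00]), 'qvel': array([ 0.0153871 ,  0.00938626, -0.01266357,  0.03150625,  0.10000875,
       -0.07920466]), 'effort': array([-9.52630580e-04, -4.12462556e+01, -2.31972277e+01,  7.27437995e-02,
        4.57263901e-02, -1.17679328e-04]), 'ee_pos': array([194.16780671, 540.68661724, 213.12150705]), 'ee_rot': array([-1.79898682e+02, -1.89662937e-03,  1.60244954e+02]), 'force': array([0.20526765, 0.49340445, 0.35587049]), 'torque': array([ 0.01069294, -0.015183  , -0.0695981 ]), 'gripper_width': 91.13298002765667} 18.8
scene {'mtx': array([[371.86774361,   0.        , 256.36692906],
       [  0.        , 371.86774361, 195.11437436],
       [  0.        ,   0.        ,   1.        ]]), 'R': array([[-0.5563078 ,  0.83073072,  0.02020149],
       [ 0.58522004,  0.40892649, -0.70021184],
       [-0.58994841, -0.37771099, -0.71364927]]), 't': array([ 223.36356286, -169.61213274, 1402.02485432])}
top {'mtx': array([[467.44828249,   0.        , 251.1802666 ],
       [  0.        , 467.44828249, 196.02681813],
       [  0.        ,   0.        ,   1.        ]]), 'R': array([[ 0.00418171, -0.99994065, -0.01006022],
       [-0.9966027 , -0.00333983, -0.08229159],
       [ 0.08225311,  0.01037016, -0.99655752]]), 't': array([  19.65969433,  424.21511211, 1245.19181147])}
wrist {'mtx': array([[297.31863964,   0.        , 259.14373669],
       [  0.        , 297.31863964, 195.29904002],
       [  0.        ,   0.        ,   1.        ]]), 'R': array([[ 0.33799448,  0.94114708, -0.00138145],
       [ 0.89815603, -0.32211582,  0.299261  ],
       [ 0.28120363, -0.10238932, -0.95417029]]), 't': array([-573.78423172,  -34.56667593,  391.14094517])}
```

View pics/scene0.png

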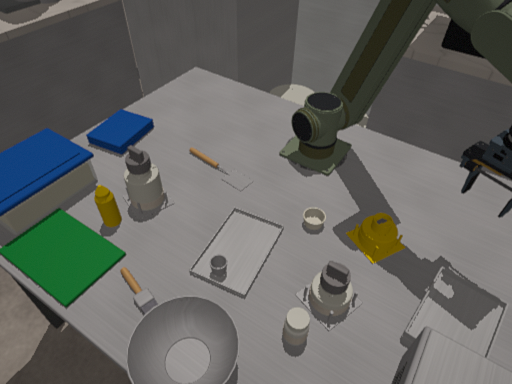

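View pics/top0.png

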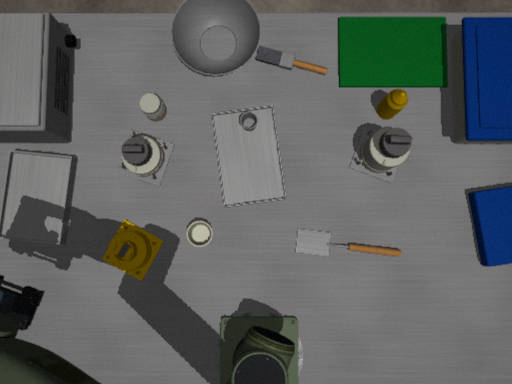

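View pics/wrist0.png

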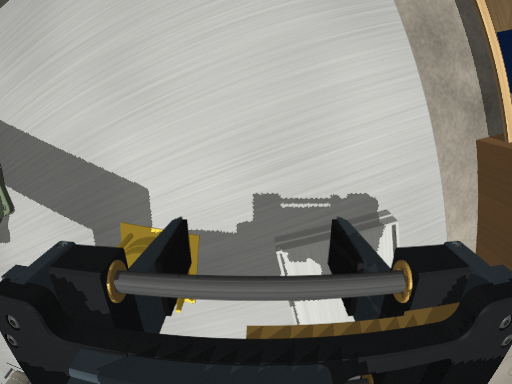

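The candidates for the low canister are the white one at top (141,153) = scene (332,288), the white one at top (388,148) = scene (143,180), which looks taller, and the yellow look-alike at top (132,248). The tray with the cup is at top (248,155). The empty tray at (40,197) is a decoy. Next come close crops.

```bash
python3 - <<'E'
import cv2
t=cv2.imread("pics/top0.png"); s=cv2.imread("pics/scene0.png")
a=cv2.resize(t[115:195,100:190],None,fx=8,fy=7.4,interpolation=cv2.INTER_CUBIC) if 0 else cv2.resize(t[115:190,100:190],None,fx=8,fy=8,interpolation=cv2.INTER_CUBIC)
cv2.imwrite("pics/c1.png",a)
cv2.imwrite("pics/c2.png",cv2.resize(s[245:335,280:380],None,fx=6,fy=6,interpolation=cv2.INTER_CUBIC))
cv2.imwrite("pics/c3.png",cv2.resize(t[100:215,205:295],None,fx=5,fy=5,interpolation=cv2.INTER_CUBIC))
cv2.imwrite("pics/c4.png",cv2.resize(s[135:225,100:200],None,fx=6,fy=6,interpolation=cv2.INTER_CUBIC))
E
```

```text
(no output)
```

View pics/c1.png

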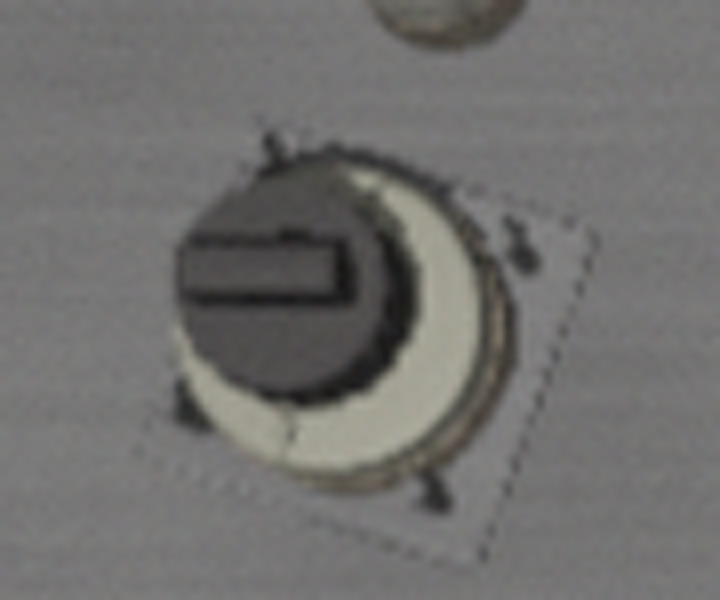

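View pics/c2.png

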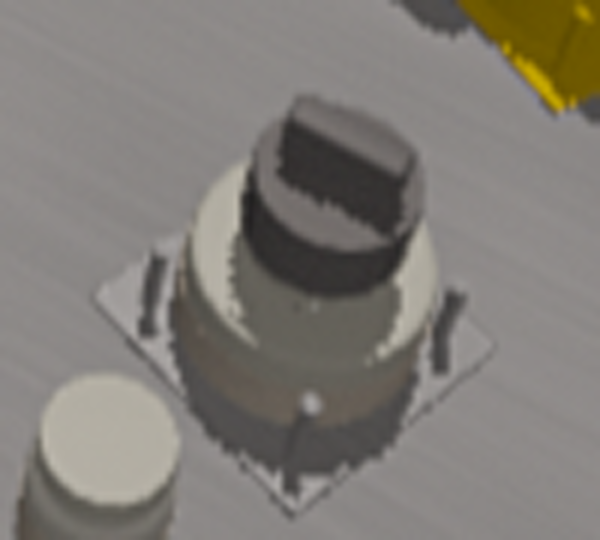

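View pics/c3.png

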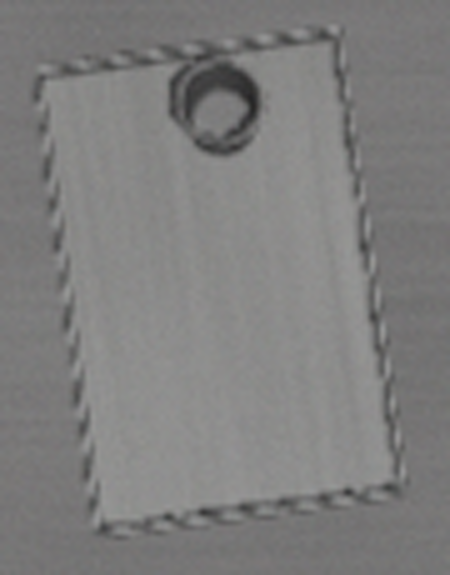

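View pics/c4.png

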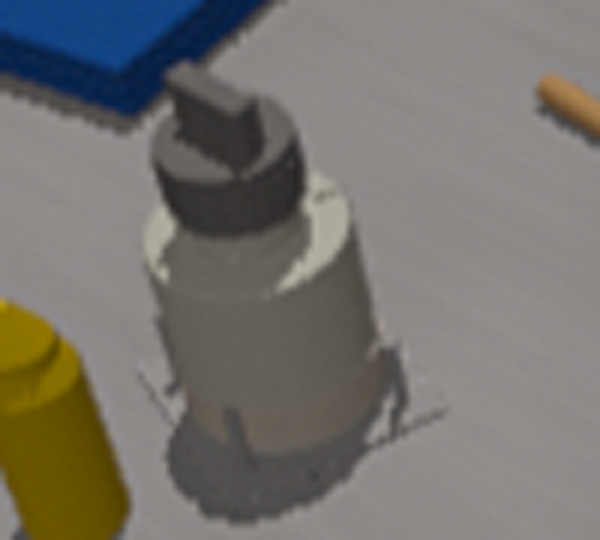

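Confirmed: the canister at top (141,153) is squat, so it is the low one, and the one on the right is tall with a long body. I'll measure the wing's top corners at z=149 in both cameras, plus the skirt, tray and canister.

```bash
cat > h.py <<'E'
import numpy as np
from workcell import camera_params
def ray(name,u,v,z):
    p=camera_params(name); K,R,t=[np.array(p[k]) for k in("mtx","R","t")]
    c=-R.T@t; d=R.T@np.linalg.inv(K)@np.array([u,v,1.])
    return c+d*(z-c[2])/d[2]
def proj(name,X):
    p=camera_params(name); K,R,t=[np.array(p[k]) for k in("mtx","R","t")]
    q=(np.atleast_2d(X)@R.T+t)
    if name=="wrist":
        th=np.arctan2(np.hypot(q[:,0],q[:,1]),q[:,2]); r=K[0,0]*th/np.hypot(q[:,0],q[:,1])
        return np.c_[K[0,2]+r*q[:,0],K[1,2]+r*q[:,1]]
    q=q@K.T
    return q[:,:2]/q[:,2:]
E
python3 - <<'E'
from h import *
np.set_printoptions(precision=1,suppress=True)
for c in [(345,240),(340,297),(183,240),(183,297)]: print("top wing",ray("top",100+c[0]/8-.44,115+c[1]/8-.44,149))
S=[(303,97),(413,152),(400,178),(288,122)]
P=[ray("scene",280+c[0]/6-.42,245+c[1]/6-.42,149) for c in S]
print("scene wing",*P,np.mean(P,0))
for c in [(40,72),(338,32),(403,488),(100,528)]: print("tray",ray("top",205+c[0]/5-.4,100+c[1]/5-.4,16))
# canister top disc centre: white ring extents left 178?,right 480, top 160,bottom 470
print("can",ray("top",100+328/8,115+318/8,96))
# cap tops: right
for c in [(595,238),(480,560),(140,445)]: print("plate",ray("top",100+c[0]/8-.4,115+c[1]/8-.4,3))
E
```

```text
top wing [538.8 286.  149. ]
top wing [521.1 287.1 149. ]
top wing [538.7 335.7 149. ]
top wing [521.  335.2 149. ]
scene wing [528.9 290.2 149. ] [527.7 336.4 149. ] [541.3 337.  149. ] [542.8 290.5 149. ] [535.2 313.5 149. ]
tray [650.  128.2  16. ]
tray [672.6 -35.4  16. ]
tray [421.4 -70.7  16. ]
tray [399.2  93.   16. ]
can [522.7 302.7  96. ]
plate [567.9 235.3   3. ]
plate [456.  272.8   3. ]
plate [495.4 390.9   3. ]
```

The top view puts the wing centre at about (530,311) and the scene view at (535,313.5). The plate centre is (532,313), so they agree. The wing yaw is about 90° and the plate edge 161°, which matches the 70° locked offset. The tray is at (536,29) with yaw about 8°, and its sides measure 253 by 165, close to the given size. Next I move above the cap.

```bash
python3 -m creep '{"offset":[[-0.049,-0.0127,0],[-0.049,-0.0127,0],[-0.049,-0.0127,0],[-0.049,-0.0127,0],[-0.049,-0.0127,0]],"rotation":[[0,0,0],[0,0,0],[0,0,0],[0,0,0],[0,0,0]]}' 0
python3 -m creep '{"offset":[[-0.049,-0.0127,0],[-0.049,-0.0127,0],[-0.049,-0.0127,0],[0,0,0],[0,0,0]],"rotation":[[0,0,0],[0,0,0],[0,0,0],[0,0,10],[0,0,10]]}'
python3 -m creep '{"offset":[[0,0,0],[0,0,0],[0,0,0],[0,0,0],[0,0,0]],"rotation":[[0,0,10],[0,0,10],[0,0,10],[0,0,10],[0,0,10]]}'
python3 - <<'E'
from workcell import env, grab_frame
import cv2
for n in ["wrist","top"]: cv2.imwrite(f"pics/{n}1.png",grab_frame(n)[:,:,::-1])
s=env.state(); print(s["time_s"],s["ee_pos"],s["ee_rot"],s["qpos"])
E
```

```text
time_s: 0.78
ee_pos: [404.6, 397.5, 213.7]
ee_rot: [-180.0, -0.0, 160.2]
force: [0.2, 0.7, 0.4]
gripper_width: 90.9
time_s: 1.4
ee_pos: [529.4, 312.2, 213.3]
ee_rot: [-179.9, -0.0, 139.8]
force: [0.8, 0.6, -0.6]
gripper_width: 91.4
time_s: 2.02
ee_pos: [528.7, 312.9, 213.5]
ee_rot: [-180.0, 0.0, 89.9]
force: [-0.3, -0.2, 0.3]
gripper_width: 90.8
2.125 [528.76758318 312.98289992 213.55693253] [-1.79960947e+02  1.92242165e-02  9.02635825e+01] [2.95480452e+01 2.19296328e+01 8.42007283e+01 2.43031576e-03
 7.39131043e+01 2.92837949e+01]
```

View pics/wrist1.png

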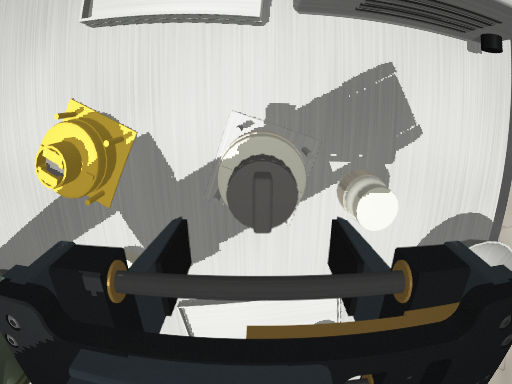

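The wrist picture shows the wing at (262,172)–(262,232), straight and centred between the jaws. I'll overlay the model to refine it.

```bash
python3 - <<'E'
from h import *
import cv2
for n,c0,f in [("wrist",(200,110,130,140),4),("scene",(280,245,100,90),6),("top",(100,115,90,75),8)]:
    im=cv2.imread("pics/"+("wrist1" if n=="wrist" else n+"0")+".png")
    x,y,w,h=c0
    im=cv2.resize(im[y:y+h,x:x+w],None,fx=f,fy=f,interpolation=cv2.INTER_CUBIC)
    C=np.array([532,313.,0]); a=np.radians(90); ex=np.array([np.cos(a),np.sin(a),0]); ey=np.array([-np.sin(a),np.cos(a),0])
    def dr(P,col):
        q=(proj(n,np.array(P))-[x,y]+.5)*f-.5
        cv2.polylines(im,[np.int32(np.round(q))],True,col,1)
    for z in (149,119): dr([C+sx*25*ex+sy*8*ey+[0,0,z] for sx,sy in((1,1),(1,-1),(-1,-1),(-1,1))],(0,0,255))
    th=np.linspace(0,2*np.pi,60)
    for r,z,col in((34,119,(0,255,0)),(52,96,(255,0,0))): dr([C+[r*np.cos(t),r*np.sin(t),z] for t in th],col)
    cv2.imwrite(f"pics/o_{n}.png",im)
E
```

```text
(no output)
```

View pics/o_wrist.png

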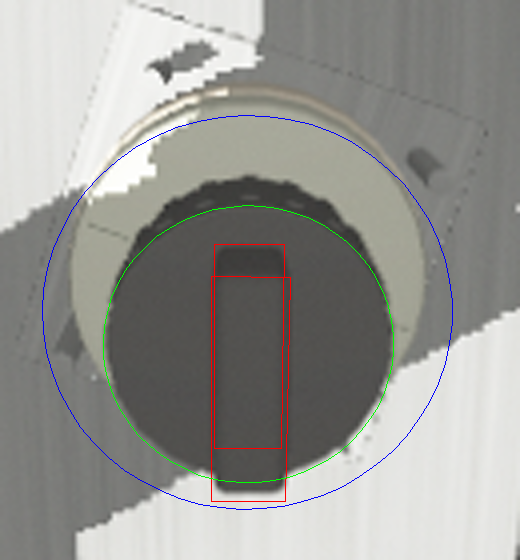

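View pics/o_scene.png

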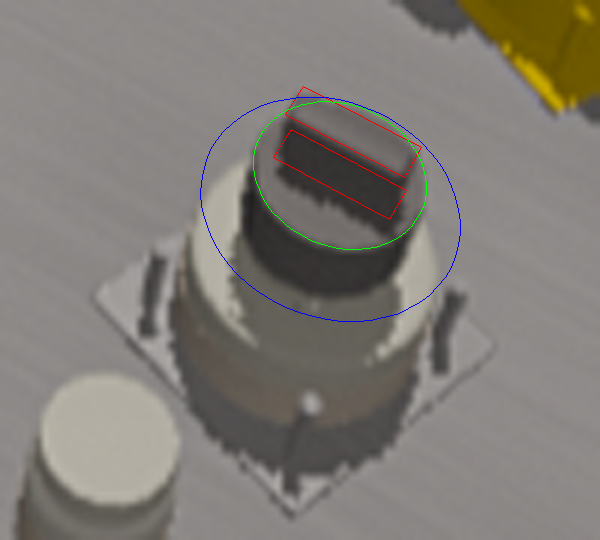

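View pics/o_top.png

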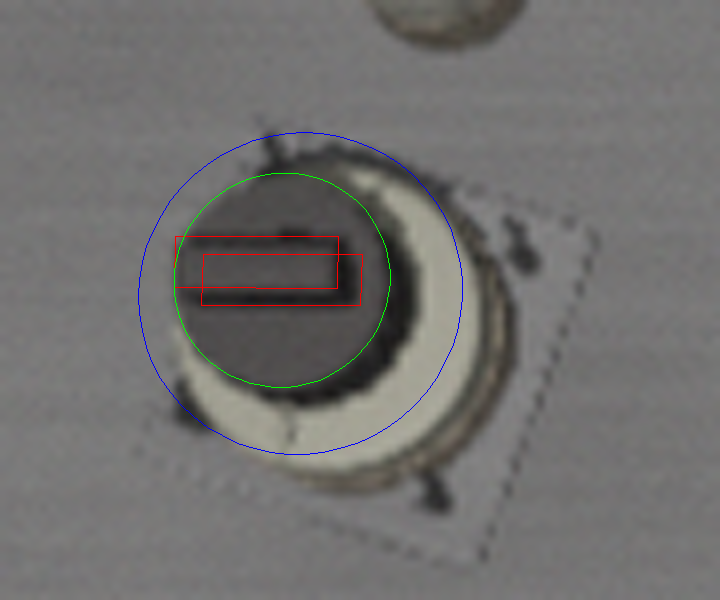

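The residuals are 2–3 mm in mixed directions, which is within calibration, and the wrist camera confirms x≈532 for a jaw centre. I shift +3 mm along tool y and descend.

```bash
python3 -m creep '{"offset":[[0,0.003,0.025],[0,0,0.03],[0,0,0.025],[0,0,0.012],[0,0,0]],"rotation":[[0,0,0],[0,0,0],[0,0,0],[0,0,0],[0,0,0]]}' 0
python3 - <<'E'
from workcell import env, grab_frame
import cv2
for n in ["wrist","scene"]: cv2.imwrite(f"pics/{n}2.png",grab_frame(n)[:,:,::-1])
im=cv2.imread("pics/scene2.png"); cv2.imwrite("pics/scene2c.png",cv2.resize(im[200:340,260:400],None,fx=4,fy=4))
s=env.state(); print(s["time_s"],s["ee_pos"],s["force"])
E
```

```text
time_s: 2.75
ee_pos: [531.7, 312.9, 121.3]
ee_rot: [-179.9, 0.0, 90.3]
force: [0.7, -0.2, 0.2]
gripper_width: 91.2
2.85 [532.57134925 313.42594707 122.90613703] [0.66375137 0.71265289 0.27784999]
```

View pics/wrist2.png

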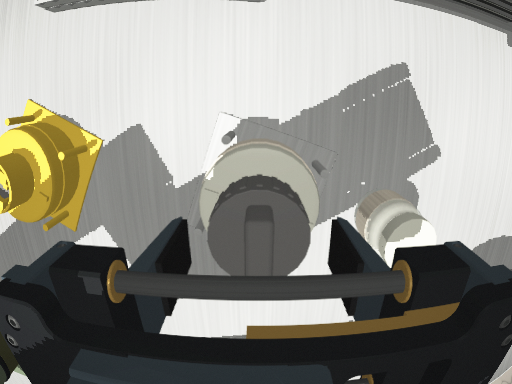

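View pics/scene2c.png

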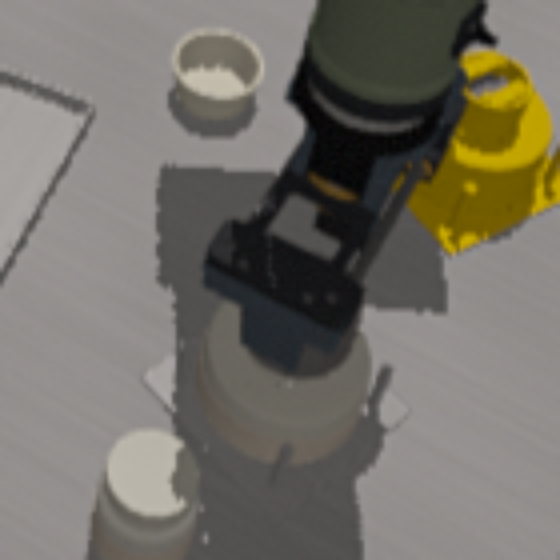

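The wing at wrist column 259 is centred between the pads (188 and 330). I close on it.

```bash
python3 -m creep '{"offset":[[0,0,0],[0,0,0],[0,0,0],[0,0,0],[0,0,0]],"rotation":[[0,0,0],[0,0,0],[0,0,0],[0,0,0],[0,0,0]]}' 1 50
python3 -m creep '{"offset":[[0,0,0],[0,0,0]],"rotation":[[0,0,0],[0,0,0]]}'
```

```text
time_s: 3.48
ee_pos: [531.9, 313.1, 122.0]
ee_rot: [180.0, -0.0, 90.2]
force: [0.2, -0.3, -0.4]
gripper_width: 44.2
time_s: 3.72
ee_pos: [531.9, 313.1, 121.9]
ee_rot: [-180.0, -0.0, 90.2]
force: [0.3, 1.4, -0.4]
gripper_width: 24.3
```

```bash
python3 -m creep '{"offset":[[0,0,0],[0,0,0],[0,0,0],[0,0,0]],"rotation":[[0,0,0],[0,0,0],[0,0,0],[0,0,0]]}'
```

```text
time_s: 4.22
ee_pos: [531.9, 313.1, 121.9]
ee_rot: [-180.0, -0.0, 90.2]
force: [-0.3, 0.2, -0.7]
gripper_width: 16.1
```

```bash
python3 -m creep '{"offset":[[0,0,0.004],[0,0,0.004],[0,0,0.0035],[0,0,0],[0,0,0]],"rotation":[[0,0,0],[0,0,0],[0,0,0],[0,0,0],[0,0,0]]}'; python3 -m creep '{"offset":[[0,0,0]],"rotation":[[0,0,0]]}'
```

```text
time_s: 4.85
ee_pos: [532.0, 313.1, 111.7]
ee_rot: [180.0, -0.0, 90.2]
force: [-2.4, -2.5, 8.4]
gripper_width: 15.8
time_s: 4.97
ee_pos: [532.0, 313.1, 111.7]
ee_rot: [180.0, -0.0, 90.2]
force: [-1.4, -0.8, 8.3]
gripper_width: 15.8
```

The force of 8.3–9 N and the 10.2 mm travel agree on roughly 9–10 mm. I push 1.5 mm more.

```bash
python3 -m creep '{"offset":[[0,0,0.0015],[0,0,0],[0,0,0]],"rotation":[[0,0,0],[0,0,0],[0,0,0]]}'; python3 -m creep '{"offset":[[0,0,0],[0,0,0]],"rotation":[[0,0,-3],[0,0,-3]]}'
```

```text
time_s: 5.35
ee_pos: [532.0, 313.1, 110.4]
ee_rot: [179.9, -0.0, 90.2]
force: [-2.5, -1.1, 9.3]
gripper_width: 15.9
time_s: 5.6
ee_pos: [532.7, 313.5, 110.6]
ee_rot: [179.8, -0.1, 96.3]
force: [-1.6, -0.5, 9.8]
gripper_width: 15.9
```

```bash
python3 -m creep '{"offset":[[0,0,0],[0,0,0],[0,0,0]],"rotation":[[0,0,-4],[0,0,-4],[0,0,-4]]}'; python3 -c "
from workcell import env
s=env.state();print(s['force'],s['torque'],s['ee_pos'],s['ee_rot'])"
```

```text
time_s: 5.98
ee_pos: [533.3, 313.9, 110.8]
ee_rot: [179.7, -0.1, 108.4]
force: [-0.2, 0.6, 9.0]
gripper_width: 16.0
[-0.22743294  0.58612607  9.0475313 ] [-0.10656072  0.14312649 -0.07719978] [533.26574877 313.86455911 110.82465031] [ 1.79743911e+02 -5.92309540e-02  1.08366025e+02]
```

```bash
python3 -m creep '{"offset":[[0,0,0.0005],[0,0,0],[0,0,0],[0,0,0],[0,0,0]],"rotation":[[0,0,-5],[0,0,-5],[0,0,-5],[0,0,-5],[0,0,-5]]}';  python3 -c "
from workcell import env
s=env.state();print(s['force'],s['torque'],s['ee_pos'],s['ee_rot'])"
```

```text
time_s: 6.6
ee_pos: [533.6, 314.1, 110.5]
ee_rot: [179.7, 0.1, 133.4]
force: [0.1, 0.7, 7.9]
gripper_width: 15.7
[0.08114597 0.73904678 7.85388568] [ 0.02239571  0.0040941  -0.00565023] [533.57066843 314.12523954 110.50260619] [1.79687993e+02 5.89472468e-02 1.33396290e+02]
```

```bash
python3 -m creep '{"offset":[[0,0,0.001],[0,0,0],[0,0,0]],"rotation":[[0,0,-5],[0,0,-5],[0,0,-5]]}';  python3 -c "
from workcell import env
s=env.state();print(s['force'],s['torque'],s['ee_pos'],s['ee_rot'])"
```

```text
time_s: 6.98
ee_pos: [533.7, 314.3, 109.6]
ee_rot: [179.7, 0.1, 148.4]
force: [0.3, 0.1, 8.8]
gripper_width: 15.7
[0.34551495 0.08377271 8.75462391] [ 0.10985092  0.01929752 -0.0526778 ] [533.65306583 314.25883834 109.6352343 ] [1.79692334e+02 1.38634184e-01 1.48391529e+02]
```

```bash
python3 -m creep '{"offset":[[0,0,0],[0,0,0],[0,0,0],[0,0,0]],"rotation":[[0,0,-4],[0,0,-4],[0,0,-3],[0,0,0]]}';  python3 - <<'E'
from workcell import env, grab_frame
import cv2
cv2.imwrite("pics/wrist3.png",grab_frame("wrist")[:,:,::-1])
s=env.state();print(s['force'],s['torque'],s['ee_pos'],s['ee_rot'],s['qpos'])
E
```

```text
time_s: 7.48
ee_pos: [533.7, 314.3, 109.6]
ee_rot: [179.7, 0.2, 159.3]
force: [0.9, 0.7, 9.1]
gripper_width: 15.9
[-0.72787488  1.30018888  9.31179959] [0.1223392  0.05509638 0.02376867] [533.68462443 314.28203871 109.64552071] [179.71953533   0.19879415 159.24209664] [ 2.94149072e+01  2.65768425e+01  9.24329149e+01  3.09331081e-02
  6.06475330e+01 -3.98427581e+01]
```

View pics/wrist3.png

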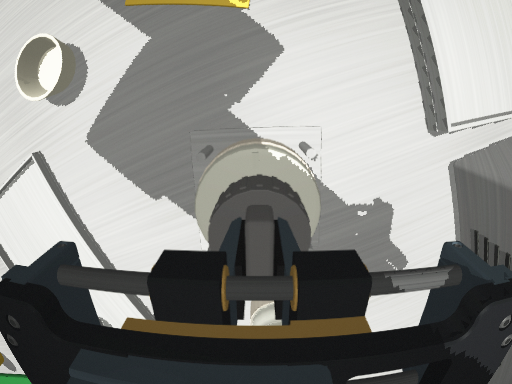

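The plate's edges are now square with the tool (corners (190,130) and (322,128)), so the wing is at the open line. It has turned 69°. I lift slowly.

```bash
python3 -m creep '{"offset":[[0,0,-0.005],[0,0,-0.005],[0,0,-0.005],[0,0,-0.005],[0,0,0]],"rotation":[[0,0,0],[0,0,0],[0,0,0],[0,0,0],[0,0,0]]}';  python3 -c "
from workcell import env
s=env.state();print(s['force'],s['torque'],s['ee_pos'],s['ee_rot'])"
```

```text
time_s: 8.15
ee_pos: [531.6, 312.8, 127.1]
ee_rot: [-180.0, -0.0, 159.2]
force: [1.0, -0.8, -0.0]
gripper_width: 15.9
[ 1.02818369 -0.82851048 -0.03576873] [-0.0431539  -0.02069068 -0.01606964] [531.60352011 312.8094872  127.05360848] [-1.79950955e+02 -3.96500414e-02  1.59243692e+02]
```

```bash
python3 -m creep '{"offset":[[0,0,-0.015],[0,0,-0.015],[0,0,-0.02],[0,0,-0.02],[0,0,-0.02]],"rotation":[[0,0,0],[0,0,0],[0,0,0],[0,0,0],[0,0,0]]}';  python3 - <<'E'
from workcell import env, grab_frame
import cv2
for n in ("wrist","scene"): cv2.imwrite(f"pics/{n}4.png",grab_frame(n)[:,:,::-1])
s=env.state();print(s['force'],s['ee_pos'],s['ee_rot'])
E
```

```text
time_s: 8.78
ee_pos: [532.1, 313.1, 219.4]
ee_rot: [179.9, 0.1, 159.2]
force: [0.0, -0.1, 0.2]
gripper_width: 15.5
[ 0.59524578  0.07875659 -0.66910132] [533.34484761 313.83905678 221.04157773] [179.70811274   0.23966665 159.24201163]
```

View pics/scene4.png

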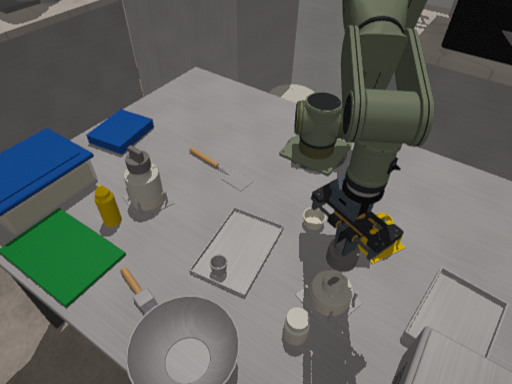

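View pics/wrist4.png

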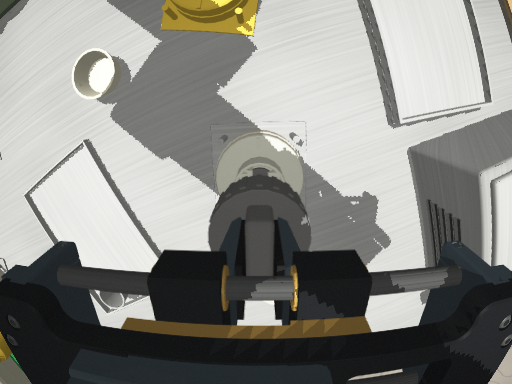

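The cap is held clear of the neck (scene (340,255)). I carry it over the tray: world shift (−46,−291), which is tool (−60,−288).

```bash
python3 -m creep '{"offset":[[-0.004,-0.018,0],[-0.0075,-0.036,0],[-0.0075,-0.036,0],[-0.0075,-0.036,0],[-0.0075,-0.036,0]],"rotation":[[0,0,0],[0,0,0],[0,0,0],[0,0,0],[0,0,0]]}'; python3 -m creep '{"offset":[[-0.0075,-0.036,0],[-0.0075,-0.036,0],[-0.0075,-0.036,0],[-0.0035,-0.018,0],[0,0,0]],"rotation":[[0,0,0],[0,0,0],[0,0,0],[0,0,0],[0,0,0]]}';python3 - <<'E'
from workcell import env, grab_frame
import cv2
for n in ("wrist","scene"): cv2.imwrite(f"pics/{n}5.png",grab_frame(n)[:,:,::-1])
s=env.state();print(s['force'],s['ee_pos'],s['ee_rot'])
E
```

```text
time_s: 9.5
ee_pos: [504.8, 147.1, 216.4]
ee_rot: [-179.9, -0.1, 159.2]
force: [0.6, 0.1, -1.5]
gripper_width: 15.8
time_s: 10.12
ee_pos: [485.3, 21.6, 217.1]
ee_rot: [180.0, -0.1, 159.1]
force: [0.4, 0.4, 0.2]
gripper_width: 15.3
[ 0.84637081 -0.28225238 -1.20646986] [485.97739557  23.00340563 217.26255608] [ 1.79960712e+02 -2.52509647e-02  1.59235209e+02]
```

View pics/scene5.png

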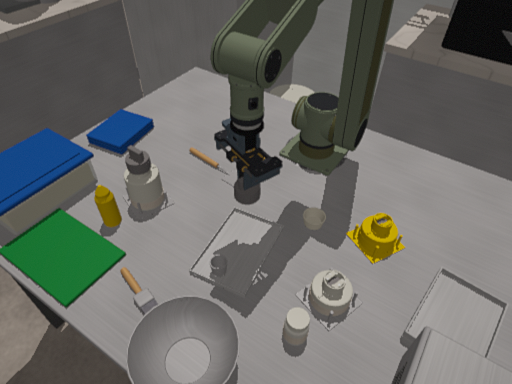

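View pics/wrist5.png

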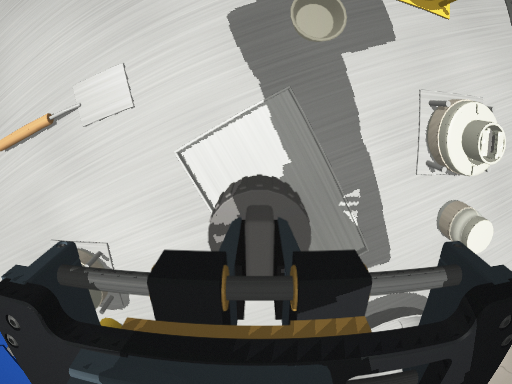

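The placement is consistent with the tray. I descend to about 8 mm above the floor and then creep to contact.

```bash
python3 -m creep '{"offset":[[0,0,0.03],[0,0,0.04],[0,0,0.04],[0,0,0.035],[0,0,0.018]],"rotation":[[0,0,0],[0,0,0],[0,0,0],[0,0,0],[0,0,0]]}'; python3 -m creep '{"offset":[[0,0,0],[0,0,0]],"rotation":[[0,0,0],[0,0,0]]}';python3 - <<'E'
from workcell import env, grab_frame
import cv2
for n in ("wrist","scene"): cv2.imwrite(f"pics/{n}6.png",grab_frame(n)[:,:,::-1])
im=cv2.imread("pics/scene6.png"); cv2.imwrite("pics/scene6c.png",cv2.resize(im[160:310,170:320],None,fx=4,fy=4))
s=env.state();print(s['force'],s['ee_pos'],s['ee_rot'])
E
```

```text
time_s: 10.85
ee_pos: [485.1, 23.8, 52.4]
ee_rot: [-180.0, -0.2, 159.3]
force: [0.0, -0.3, 0.1]
gripper_width: 16.0
time_s: 11.1
ee_pos: [486.9, 23.2, 55.1]
ee_rot: [180.0, 0.1, 159.3]
force: [0.3, -0.0, -0.0]
gripper_width: 15.8
[ 0.25524831 -0.05382785 -0.72137431] [486.91811362  22.8855098   55.43914075] [1.79941440e+02 1.19301927e-01 1.59273971e+02]
```

View pics/scene6c.png

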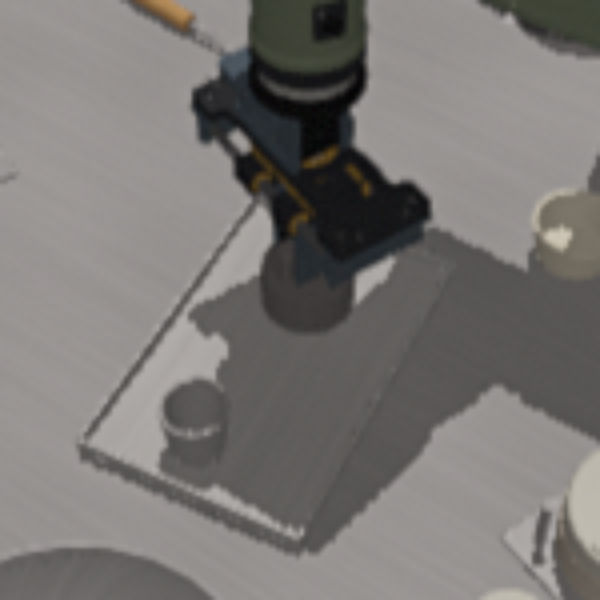

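View pics/wrist6.png

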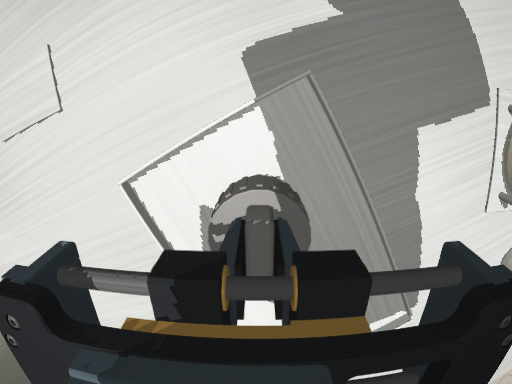

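The cap is over the free floor and clear of the walls. I creep down.

```bash
python3 -m creep '{"offset":[[0,0,0.004],[0,0,0.004],[0,0,0.0015],[0,0,0],[0,0,0]],"rotation":[[0,0,0],[0,0,0],[0,0,0],[0,0,0],[0,0,0]]}'; python3 -m creep '{"offset":[[0,0,0.001],[0,0,0]],"rotation":[[0,0,0],[0,0,0]]}'; python3 -m creep '{"offset":[[0,0,0.001],[0,0,0]],"rotation":[[0,0,0],[0,0,0]]}'
```

```text
time_s: 11.82
ee_pos: [486.1, 22.5, 45.0]
ee_rot: [180.0, 0.0, 159.2]
force: [0.3, -0.4, -0.2]
gripper_width: 15.8
time_s: 12.08
ee_pos: [486.1, 22.5, 44.0]
ee_rot: [180.0, 0.0, 159.2]
force: [-0.2, -0.8, -0.3]
gripper_width: 15.7
time_s: 12.32
ee_pos: [486.0, 22.5, 43.8]
ee_rot: [180.0, 0.0, 159.2]
force: [-2.7, 0.8, 7.7]
gripper_width: 15.5
```

Contact came at TCP 43.8 with 7.7 N. I ease off and release.

```bash
python3 -m creep '{"offset":[[0,0,-0.0005],[0,0,0]],"rotation":[[0,0,0],[0,0,0]]}'; python3 -m creep '{"offset":[[0,0,0],[0,0,0],[0,0,0],[0,0,0],[0,0,0]],"rotation":[[0,0,0],[0,0,0],[0,0,0],[0,0,0],[0,0,0]]}' 0; python3 -m creep '{"offset":[[0,0,0],[0,0,0],[0,0,0],[0,0,0],[0,0,0]],"rotation":[[0,0,0],[0,0,0],[0,0,0],[0,0,0],[0,0,0]]}'
```

```text
time_s: 12.58
ee_pos: [486.0, 22.5, 43.9]
ee_rot: [180.0, 0.0, 159.2]
force: [-1.7, -0.7, 6.1]
gripper_width: 16.1
time_s: 13.2
ee_pos: [486.0, 22.5, 43.4]
ee_rot: [180.0, -0.0, 159.2]
force: [0.8, -0.4, 0.2]
gripper_width: 63.6
time_s: 13.82
ee_pos: [486.0, 22.5, 43.4]
ee_rot: [180.0, -0.0, 159.2]
force: [-0.7, -0.1, -0.0]
gripper_width: 91.0
```

```bash
python3 -m creep '{"offset":[[0,0,-0.01],[0,0,-0.02],[0,0,-0.04],[0,0,-0.05],[0,0,-0.05]],"rotation":[[0,0,0],[0,0,0],[0,0,0],[0,0,0],[0,0,0]]}'; python3 - <<'E'
from workcell import env, grab_frame
import cv2
for n in ("wrist","scene"): cv2.imwrite(f"pics/{n}7.png",grab_frame(n)[:,:,::-1])
im=cv2.imread("pics/scene7.png"); cv2.imwrite("pics/scene7c.png",cv2.resize(im[130:310,100:320],None,fx=3,fy=3))
s=env.state();print(s['time_s'],s['force'],s['ee_pos'],s['ee_rot'])
E
```

```text
time_s: 14.45
ee_pos: [485.7, 22.5, 215.7]
ee_rot: [180.0, 0.0, 159.2]
force: [1.8, 0.1, -1.0]
gripper_width: 91.1
14.55 [ 0.68116745 -0.36207342 -0.04287396] [489.35972449  22.57367758 219.79975352] [179.71686506   0.68528258 159.24202879]
```

View pics/scene7c.png

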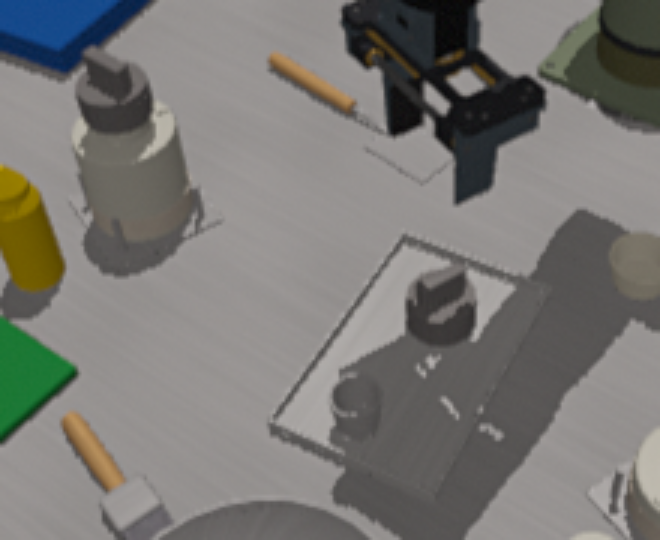

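View pics/wrist7.png

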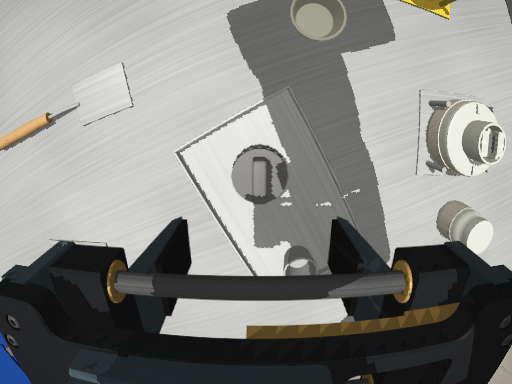

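The cap stands upright on the tray floor at scene (246,230) and wrist (260,175), clear of the rim. The tall cap is unchanged. I let the arm settle and hand in.

```bash
python3 -m creep '{"offset":[[0,0,0],[0,0,0],[0,0,0]],"rotation":[[0,0,0],[0,0,0],[0,0,0]]}'; python3 -c "
from workcell import env; print(env.job_done())"
```

```text
time_s: 14.92
ee_pos: [485.3, 22.5, 212.2]
ee_rot: [-179.9, -0.1, 159.2]
force: [0.1, 0.6, -0.1]
gripper_width: 91.1
the job is handed in; nothing more can be done
None
```

I opened the low canister, lifted its cap off and set the cap down upright on the free half of the tray. The job was handed in at about 15 s, and it reports no verdict.

- **Opening:** I gripped the wing and pushed it down about 11 to 12 mm; the spring read roughly 8 to 10 N. I then turned it 69° anticlockwise, until the canister's plate sat square to the tool. The lift started with no resistance.
- **Depth reading:** partway through the turn the push force dipped to 7.9 N, which could mean as little as about 9 mm of push. I pressed 1 mm further and it came back to about 9 N.
- **Placing:** the cap touched the tray floor at 7.7 N. I eased off slightly, to about 6 N, before opening the fingers.
- **Last checks:** the final pictures show the cap upright, released and clear of the tray walls, about 50 mm from the tray's centre towards the free end. The tall cap looks untouched, and the gripper was clear of everything with the force reading near zero.
- **Disagreement:** the cameras disagreed by 2 to 5 mm on the cap's position. This did not affect the grasp, which closed on the wing at 16 mm with little side force.

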